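# Empty the roller hopper into the tray

### The job

Slide the metal tray squarely under the hopper's chute, home against the stop strip at the back, while the gate is still shut. Then draw the hopper's slide gate all the way out to its end stop, so that all three steel rollers drop into the tray. Leave the tray under the chute and the gate open, and do not disturb the other things on the bench.

Things in the scene. Friction and masses are not known exactly. Their poses are not given: they have to be found in the camera images.
- hopper: Grey steel hopper on four legs, bolted down, 262 mm tall. Origin on the bench, centred below the chute. Its own +y (to the robot's left, yaw varies) is the way the gate is drawn out; the tray goes in from its -y side, moving along +y. It flares only in x (+-100 mm at the top); its y walls are flat, outer faces at y = +-53 mm. Passage for the tray between the legs: x = -99 to +99 mm.
- chute_mouth (a point): Centre of the chute's lower mouth, 90 mm above the bench, straight above the hopper's origin. Mouth inside 110 mm (hopper x) by 98 mm (y). Axes parallel to the hopper's.
- back_stop (a point): Middle of the near face, on the top edge, of the stop strip fixed on the bench across the passage: 25 mm tall, face at hopper y = +83.5 mm. The tray's leading end wall comes to rest against it.
- gate (a joint): Slide gate: flat steel plate 116 mm wide, 5 mm thick, upper face 130 mm above the bench, that closes the chute and carries the rollers. 0 = shut, grows as it is drawn out along hopper +y; 0.120 (m) = its two blocks hit the end-stop lugs on the guide rails. Stays where it is left; takes about 4 to 12 N to draw.
- gate_tab (a point): Middle of the top edge of the gate's upright pull tab at its outer end: steel plate 70 mm wide (hopper x), 6 mm thick (y), 55 mm tall above the gate's mid-plane, top 183 mm above the bench. Moves with the gate. Shut, its inner face is 92 mm from the chute wall; the space between is free down to the gate plate, so closed fingers can go down behind the tab and draw it.
- tray: Loose bare-metal catch tray, open on top, 152 mm (x) by 160 mm (y), 55 mm tall, 4 mm walls, about 0.5 kg. Origin: centre of its underside. Its +y end goes in first under the chute; home against the back stop its origin is 3.5 mm past the hopper's in hopper y. Handle on the -y end.
- tray_handle (a point): Top edge of the tray's handle, 127 mm from the tray's centre along its -y: upright metal fin in the middle of the -y end wall, 8 mm thick (tray x), 71 mm long (tray y = -80 to -151 mm), from 8 to 54 mm above the bench. Can be pinched from above across its thickness. Axes parallel to the tray's.
- roller0_mid (a point): Centre of one of three equal plain steel rollers, 42 mm diameter, 100 mm long, about 0.2 kg, that lie in the hopper on the gate, along the hopper's x; they fall through the chute as the gate is drawn.
- roller1_mid (a point): Centre of one of three equal plain steel rollers, 42 mm diameter, 100 mm long, about 0.2 kg, that lie in the hopper on the gate, along the hopper's x; they fall through the chute as the gate is drawn.
- roller2_mid (a point): Centre of one of three equal plain steel rollers, 42 mm diameter, 100 mm long, about 0.2 kg, that lie in the hopper on the gate, along the hopper's x; they fall through the chute as the gate is drawn.
- oil_bottle: closed grey plastic oil bottle, 60 mm diameter, 170 mm tall, beyond the gate; bystander. Origin: centre of its underside
- hammer: hammer lying flat beyond the hopper; bystander. Origin near its middle, on the bench
- wrench: steel wrench lying flat on the bench on the robot's side of the gate; bystander
- jar: glass jar with a steel lid, 70 mm diameter, 90 mm tall, beyond the tray; bystander
- mug: white mug, 80 mm diameter, 95 mm tall, far left; bystander
- wood_block: wooden block 140 x 70 x 45 mm, to the right of the tray; bystander
Things that resemble listed ones, but are neither listed nor needed, are in the scene too. What is shaped like the part that bears roller1_mid but red is not meant. Leave any yellow look-alike of the part that bears roller0_mid alone.

How it is judged:
By the outcome, as a careful person would: the job done as asked, in the order asked, and still so for the second after the job is handed in, with the robot touching nothing.
It also fails if it takes over 67 s, if anything falls off the work surface, if the arm or the gripper's body presses on something with over 40 N, if the wrist force passes 120 N, or if a joint passes its speed limit or range.

### The arm

A 6-joint arm with a two-finger parallel gripper is mounted at the origin on the work surface. World frame = base frame: x ahead of the robot, y to its left, z up, the work surface at z = 0. Lengths are in mm, angles in degrees, forces in N, time in s.
With the tool pointing down it reaches from about 300 to 850 mm from the base axis. Payload 4.2 kg.
Tool frame: the origin (TCP) lies at the very end of the fingers, on their centre line; the grasp point (between the pads) lies 19 mm behind it; z points along the fingers, x is the direction in which the jaws open and shut, and the axes are right-handed (so a half turn about z gives the same grasp; the last joint's range is limited). The gripper opens to 91 mm and grips with 3 to 60 N. Pads are 32 mm wide; open, the fingers measure 118 mm over their backs; the gripper's body (76 mm by 178 mm) begins 60 mm behind the grasp point.
Start: joints at [-69.385, 18.312, 89.639, -0, 72.044, -1.146], TCP at [213.177, -534.04, 213.976] pointing down, gripper open.
Joint ranges: [-177.97, 177.97], [-48.28, 115.42], [12.27, 149.76], [-77.06, 257.06], [2.81, 150.46], [-146.56, 146.56]. Speed limits (degrees/s): [147.25, 147.25, 180, 180, 180, 180].

### API

Orientations are given as [roll, pitch, yaw] about the fixed x, y, z axes, in that order (R = Rz(yaw) Ry(pitch) Rx(roll)).
In Python, from workcell import env gives the robot as it stands.
- The arm moves only by the tool servo_tool, never from a script. Its argument "plan" is a list of rows, each a list of 3 entries, a list of its own where there are three numbers: the turn, a rotation vector about the tool's x, y, z in degrees, then the shift along the tool's x, y, z in mm, then the finger opening in mm, from 0 to 91.2. In form: [[[ax, ay, az], [dx, dy, dz], claw], ...]. A call has exactly 10 rows; each row shifts and turns the pose as measured when the row begins, along the tool's axes as they then stand; what a row does not reach is not made up. A row lasts 1/8 s, in which the tool goes at most 62.5 mm and 10.7 degrees, less where a joint would pass 70% of its speed; a pose out of reach is approached as far as the arm can. A call with a gripper value outside its range is refused whole. The fingers move at their own pace and stop on an object; "squeeze" is the grip in N (left out, the last holds). Time passes only in rows, so rows that do not move let the fingers close, or fill a call up. It gives the time, the measured TCP pose, the force and the opening at its end, in the units of the state.
- env.state(): the state, without advancing time (a new reading comes with each control period).
- env.grab_frame(name): name is "scene" or "top" or "wrist"; returns a dict with "pixels" (420x560x3 uint8, red, green, blue), "intrinsics" (3x3 intrinsics, pixels), "eye" and "attitude" of the camera in the world. Camera axes: x right, y up, looking along -z (the intrinsics and any distortion apply to the point x, -y, -z); pixel columns grow to the right and rows downward; lengths in mm; the calibration is good to about 2 mm. A picture is of the moment at which its call begins. There is no depth.
- env.job_done(): hands the job in, once; it reports no verdict.
The state is a dict: "time_s": time; "qpos": joint angles; "qvel": joint speeds; "effort": joint torques, N m; "ee_pos": TCP position; "ee_rot": TCP orientation; "force": force on the tool from outside, world axes, zero at the start; "torque": the same for the moment, N m; "gripper_width": finger opening in mm.
Only numpy, scipy, OpenCV 4.12 (cv2) and the standard library are available. Lean on these libraries where they do the work, as an engineer would, in place of code of your own. Each camera call takes 0.05 s, during which the arm holds its last target.

## Working session

There is one attempt and no reset: what is moved stays moved. The work goes in short steps, Python scripts to look and compute and a tool call to move; the robot and the scene stay as the last step left them, time stands still between calls to the robot, and variables do not carry over. Pictures are saved under pics/ and viewed, and the job is handed in when it is done.

Besides the shell and the picture viewer there is one more tool, called after "Emit:" as a command line: name --argument value ..., lists and objects as JSON in quotes. servo_tool: Moves the arm, as the interface text tells. Its arguments: {"type":"object","properties":{"plan":{"type":"array"},"squeeze":{"type":"number"}},"required":["plan"]}

```bash
mkdir -p pics; ls; python3 - <<'E'
from workcell import env
import cv2,numpy as np
np.set_printoptions(precision=4,suppress=True)
for n in ("scene","top"):
    f=env.grab_frame(n)
    cv2.imwrite(f"pics/{n}0.png",f["pixels"][:,:,::-1])
    np.savez(f"pics/{n}0.npz",**{k:np.array(v) for k,v in f.items()})
    print(n,[ (k,f[k]) for k in f if k!="pixels"])
print(env.state())
E
```

```text
pics
scene [('intrinsics', array([[524.9379,   0.    , 276.674 ],
       [  0.    , 524.9379, 206.9894],
       [  0.    ,   0.    ,   1.    ]])), ('eye', array([1713.5514, -202.8474, 1239.5658])), ('attitude', array([46.6786,  1.1765, 77.3785]))]
top [('intrinsics', array([[500.7625,   0.    , 278.2028],
       [  0.    , 500.7625, 210.046 ],
       [  0.    ,   0.    ,   1.    ]])), ('eye', array([ 352.7132,   40.3899, 1662.9094])), ('attitude', array([  7.6222,  -0.6164, -88.8452]))]
{'time_s': 0.1, 'qpos': array([-69.3856,  18.3467,  89.7006,   0.0008,  72.042 ,  -1.146 ]), 'qvel': array([-0.0263, -0.0585, -0.1695, -0.0015, -0.0158,  0.0044]), 'effort': array([ -0.0002, -41.3334, -23.251 ,   0.0728,   0.0422,  -0.0001]), 'ee_pos': array([ 213.0122, -533.6019,  213.209 ]), 'ee_rot': array([-179.9974,    0.0893,  -68.2399]), 'force': array([-0.3575, -0.4699, -0.8359]), 'torque': array([-0.0438,  0.0446,  0.0006]), 'gripper_width': 90.99434227813231}
```

View pics/scene0.png

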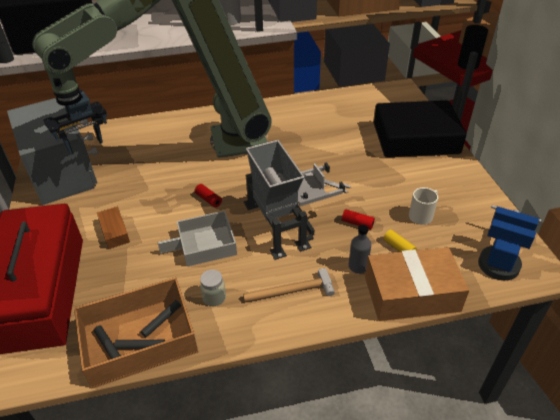

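View pics/top0.png

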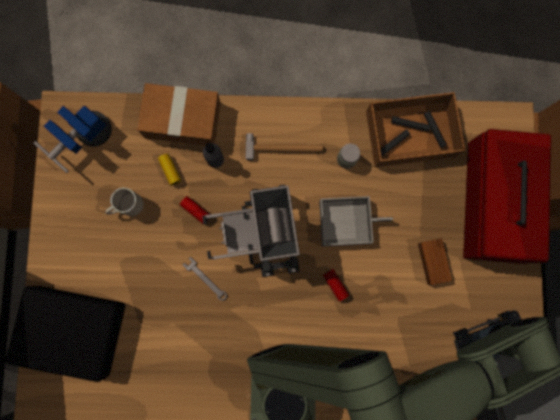

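The overview shows the tray around (347,222) in the top view with its handle pointing right (-y). The hopper is around (273,225), and the gate and tab are to its left around (237,230). Next I'll zoom in on these.

```bash
cat > h.py <<'E'
import numpy as np,cv2
from scipy.spatial.transform import Rotation as R
def load(n):
    d=np.load(f"pics/{n}.npz"); return {k:d[k] for k in d}
def ray(f,u,v):
    K=f["intrinsics"]; p=np.linalg.inv(K)@[u,v,1.]
    return f["eye"],R.from_euler("xyz",f["attitude"],degrees=True).apply([p[0],-p[1],-p[2]])
def onz(f,u,v,z):
    e,d=ray(f,u,v); return e+d*(z-e[2])/d[2]
def proj(f,P):
    q=R.from_euler("xyz",f["attitude"],degrees=True).inv().apply(np.atleast_2d(P)-f["eye"])
    q=q*[1,-1,-1]; r=(f["intrinsics"]@q.T).T; return r[:,:2]/r[:,2:]
def crop(f,x0,y0,w,h,s,out,gain=1.5):
    im=f["pixels"][y0:y0+h,x0:x0+w,::-1]
    im=np.clip(im*gain,0,255).astype(np.uint8)
    cv2.imwrite("pics/"+out,cv2.resize(im,None,fx=s,fy=s,interpolation=cv2.INTER_CUBIC))
E
python3 - <<'E'
from h import *
t=load("top0"); s=load("scene0")
crop(t,200,170,200,115,4,"ctop.png",2.2)
crop(s,150,130,210,150,3.8,"cscene.png",1.6)
E
```

```text
(no output)
```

View pics/ctop.png

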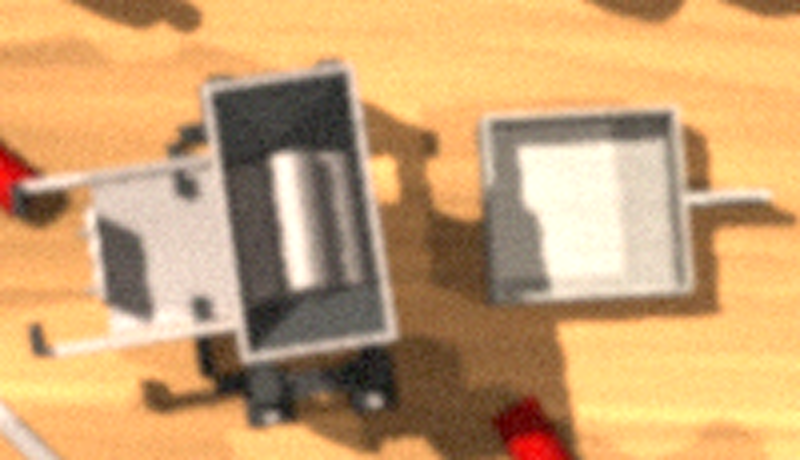

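View pics/cscene.png

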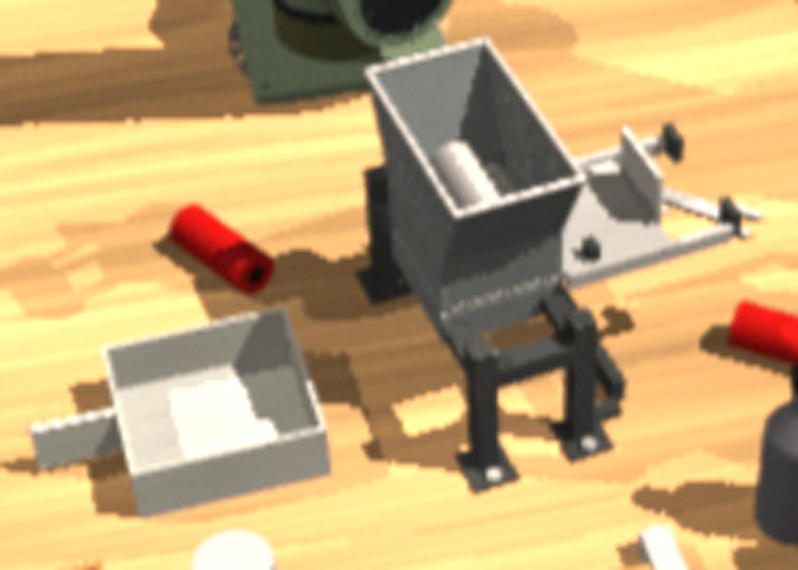

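```bash
python3 - <<'E'
from h import *
np.set_printoptions(precision=1,suppress=True)
t=load("top0"); s=load("scene0")
def T(l,z): return np.array([onz(t,200+(u+.5)/4-.5,170+(v+.5)/4-.5,z) for u,v in l])
def S(l,z): return np.array([onz(s,150+u/3.8,130+v/3.8,z) for u,v in l])
# order: far-left, far-right, near-right, near-left  (far=+x, left=+y)
def rep(n,c):
    m=c.mean(0); ey=(c[0]+c[3]-c[1]-c[2])/2; ex=(c[0]+c[1]-c[2]-c[3])/2
    print(n,m,"ly",np.linalg.norm(ey),"lx",np.linalg.norm(ex),"yaw_y",np.degrees(np.arctan2(-ey[0],ey[1])),"yaw_x",np.degrees(np.arctan2(ex[1],ex[0])))
rep("hopT",T([(203,85),(350,65),(397,335),(243,360)],262))
rep("trayT",T([(481,116),(679,106),(692,297),(490,302)],55))
rep("hopS",S([(582,180),(457,217),(367,72),(487,40)],262))
rep("trayS",S([(327,430),(137,473),(105,348),(287,312)],55))
print("handle end T",T([(770,195)],54),"S",S([(32,430)],54))
print("tab top T",T([(88,205),(100,320)],183), "S",S([(625,130),(660,187)],183))
print("lug",T([(20,195),(38,340)],140))
E
```

```text
hopT [505.9  39.8 262. ] ly 107.015485990927 lx 195.13634927091192 yaw_y 9.75736279359165 yaw_x 10.239032856572573
trayT [ 537.9 -192.6   55. ] ly 162.22938241871464 lx 153.48911482462523 yaw_y 3.3886303112741984 yaw_x 3.446984965433453
hopS [507.6  39.  262. ] ly 104.2260863329502 lx 194.83087533852262 yaw_y 10.34946124878638 yaw_x 9.435269902061691
trayS [ 542.3 -191.9   55. ] ly 155.70005690621971 lx 146.59111627179632 yaw_y 3.070727732475896 yaw_x 4.673960820650655
handle end T [[ 549.1 -342.5   54. ]] S [[ 552.5 -342.1   54. ]]
tab top T [[515.  195.8 183. ]
 [430.  184.  183. ]] S [[449.4 182.1 183. ]
 [527.8 189.8 183. ]]
lug [[526.3 252.5 140. ]
 [416.1 234.5 140. ]]
```

```bash
cat >> h.py <<'E'
def plan(tgt,rpy,n,st=None,dec=1):
    """rows for straight move to tgt (TCP), rpy, over n rows from the present pose"""
    from workcell import env
    st=st or env.state()
    p=np.array(st["ee_pos"]); r=R.from_euler("xyz",st["ee_rot"],degrees=True); g=R.from_euler("xyz",rpy,degrees=True)
    for i in range(n):
        k=n-i
        w=(r.inv()*g).as_rotvec(degrees=True)/k
        d=(np.array(tgt)-p)/k
        print("turn",np.round(w,dec),"shift",np.round(r.inv().apply(d),dec))
        r=r*R.from_rotvec(np.round(w,dec),degrees=True); p=p+d
def say():
    from workcell import env
    st=env.state(); np.set_printoptions(precision=2,suppress=True)
    for k in("time_s","ee_pos","ee_rot","force","gripper_width"): print(k,st[k])
E
python3 -c "
from h import *
plan([548,-319,150],[180,0,3.5],10)"
```

```text
turn [-0.   0.  -7.2] shift [ -7.5 -39.1   6.3]
turn [-0.   0.  -7.2] shift [ -2.5 -39.7   6.3]
turn [-0.   0.  -7.2] shift [  2.4 -39.7   6.3]
turn [-0.   0.  -7.2] shift [  7.4 -39.1   6.3]
turn [-0.   0.  -7.2] shift [ 12.2 -37.8   6.3]
turn [-0.   0.  -7.1] shift [ 16.9 -36.    6.3]
turn [-0.   0.  -7.2] shift [ 21.2 -33.7   6.3]
turn [-0.   0.  -7.1] shift [ 25.3 -30.7   6.3]
turn [-0.   0.  -7.2] shift [ 28.9 -27.4   6.3]
turn [-0.1  0.  -7.1] shift [ 32.1 -23.5   6.3]
```

Emit:
servo_tool --plan '[[[0,0,-7.2],[-7.5,-39,6]],[[0,0,-7.2],[-2.5,-39.5,6]],[[0,0,-7.2],[2.5,-39.5,6]],[[0,0,-7.2],[7.5,-39,6]],[[0,0,-7.2],[12,-38,6]],[[0,0,-7.2],[17,-36,6]],[[0,0,-7.2],[21,-33.5,6]],[[0,0,-7.2],[25,-31,6]],[[0,0,-7.2],[29,-27.5,6]],[[0,0,-7.2],[32,-23.5,6]]]'

```text
invalid input
```

Emit:
servo_tool --plan '[[[0,0,-7.2],[-7.5,-39,6],60],[[0,0,-7.2],[-2.5,-39.5,6],60],[[0,0,-7.2],[2.5,-39.5,6],60],[[0,0,-7.2],[7.5,-39,6],60],[[0,0,-7.2],[12,-38,6],60],[[0,0,-7.2],[17,-36,6],60],[[0,0,-7.2],[21,-33.5,6],60],[[0,0,-7.2],[25,-31,6],60],[[0,0,-7.2],[29,-27.5,6],60],[[0,0,-7.2],[32,-23.5,6],60]]'

```text
time_s: 1.35
ee_pos: [549.8, -306.6, 146.9]
ee_rot: [-179.6, 0.3, 5.8]
force: [0.1, -0.4, -0.4]
gripper_width: 60.2
```

```bash
python3 - <<'E'
from h import *
from workcell import env
for n in("wrist","top","scene"):
    f=env.grab_frame(n); np.savez(f"pics/{n}1.npz",**{k:np.array(v) for k,v in f.items()})
    cv2.imwrite(f"pics/{n}1.png",np.clip(f["pixels"][:,:,::-1]*1.5,0,255).astype(np.uint8))
    print(n,f["eye"],f["attitude"])
say()
plan([548,-319,150],[180,0,3.5],3)
E
```

```text
wrist [ 543.20174545 -227.55002198  319.2383879 ] [-16.19543252   0.36024018   5.90561547]
top [ 352.7131628    40.3898746  1662.90939956] [  7.62221745  -0.6164258  -88.84522401]
scene [1713.55138893 -202.84741301 1239.56578689] [46.67855565  1.17645996 77.37852525]
time_s 1.5
ee_pos [ 549.64 -306.22  146.42]
ee_rot [-179.61    0.38    5.71]
force [-0.24 -0.22  0.17]
gripper_width 59.953978534329956
turn [-0.1  0.1  0.7] shift [-1.   4.2 -1.2]
turn [-0.1  0.1  0.8] shift [-0.9  4.2 -1.2]
turn [-0.2  0.2  0.7] shift [-0.9  4.2 -1.2]
```

View pics/wrist1.png

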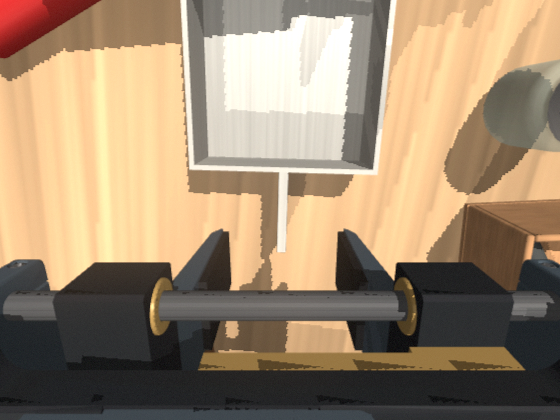

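The wrist view shows the tray's -y wall running from (192,168) to (378,173). The fin runs from (283,172) to (282,252), between the open fingers.

```bash
python3 - <<'E'
from h import *
np.set_printoptions(precision=1,suppress=True)
w=load("wrist1")
for n,u,v,z in [("root",283.5,172,54),("end",282,251,54),("cl",191,169,55),("cr",378,174,55),("L0",183,2,55),("R0",394.5,2,55)]: print(n,onz(w,u,v,z))
a=onz(w,191,169,55);b=onz(w,378,174,55); d=b-a; print(np.linalg.norm(d),np.degrees(np.arctan2(d[1],d[0])))
E
```

```text
root [ 547. -275.   54.]
end [ 552.9 -344.5   54. ]
cl [ 472.1 -280.2   55. ]
cr [ 623.4 -268.5   55. ]
L0 [ 463.4 -161.    55. ]
R0 [ 612.4 -145.9   55. ]
151.72580011063525 4.422886282596656
```

```bash
python3 - <<'E'
from h import *
plan([551,-321,22],[180,0,4.7],6)
E
```

```text
turn [-0.1  0.1  0.2] shift [ 0.1  2.6 20.7]
turn [-0.1  0.1  0.2] shift [ 0.1  2.6 20.7]
turn [-0.   0.   0.2] shift [ 0.1  2.5 20.7]
turn [-0.1  0.1  0.1] shift [ 0.1  2.5 20.7]
turn [-0.   0.   0.2] shift [ 0.   2.5 20.7]
turn [-0.1  0.1  0.1] shift [ 0.   2.5 20.7]
```

Emit:
servo_tool --plan '[[[-0.1,0.1,0.2],[0,2.5,20],60],[[-0.1,0.1,0.2],[0,2.5,20],60],[[0,0,0.2],[0,2.5,20],60],[[-0.1,0.1,0.2],[0,2.5,20],60],[[0,0,0.2],[0,2.5,20],60],[[-0.1,0.1,0.2],[0,2.5,12],60],[[0,0,0],[0,0,5],60],[[0,0,0],[0,0,0],60],[[0,0,0],[0,0,0],60],[[0,0,0],[0,0,0],60]]'

```text
time_s: 2.75
ee_pos: [544.6, -327.7, 28.9]
ee_rot: [179.8, 0.0, 3.7]
force: [-0.5, 0.1, -1.0]
gripper_width: 60.0
```

Emit:
servo_tool --plan '[[[0,0,-0.4],[2,-2,2.5],60],[[0,0,-0.4],[2,-2,2.5],60],[[0,0,0],[2,-2,2.5],60],[[0,0,0],[0,0,0],60],[[0,0,0],[0,0,0],60],[[0,0,0],[0,0,0],60],[[0,0,0],[0,0,0],60],[[0,0,0],[0,0,0],60],[[0,0,0],[0,0,0],60],[[0,0,0],[0,0,0],60]]'

```text
time_s: 4.0
ee_pos: [551.1, -320.8, 21.6]
ee_rot: [179.7, -0.1, 4.6]
force: [-0.8, -0.4, -0.8]
gripper_width: 59.9
```

```bash
python3 - <<'E'
from h import *
from workcell import env
say()
for n in("wrist",):
    f=env.grab_frame(n); np.savez(f"pics/{n}2.npz",**{k:np.array(v) for k,v in f.items()})
    cv2.imwrite(f"pics/{n}2.png",np.clip(f["pixels"][:,:,::-1]*1.5,0,255).astype(np.uint8))
say()
E
```

```text
time_s 4.0
ee_pos [ 551.09 -320.76   21.59]
ee_rot [179.7   -0.05   4.62]
force [-0.78 -0.43 -0.81]
gripper_width 59.90487454577351
time_s 4.05
ee_pos [ 551.06 -320.75   21.58]
ee_rot [179.7   -0.05   4.61]
force [-0.74 -0.22  0.33]
gripper_width 60.12017948457296
```

View pics/wrist2.png

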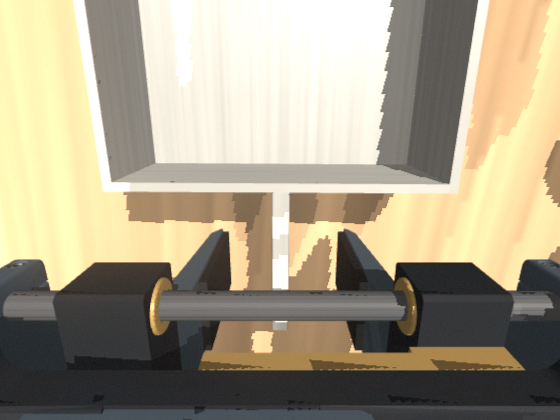

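The fin is centred at column 281 between the pads, and the tray's end wall (row 188) looks square to the gripper. I'll close on it.

Emit:
servo_tool --plan '[[[0,0,0],[0,0,0],0],[[0,0,0],[0,0,0],0],[[0,0,0],[0,0,0],0],[[0,0,0],[0,0,0],0],[[0,0,0],[0,0,0],0],[[0,0,0],[0,0,0],0],[[0,0,0],[0,0,0],0],[[0,0,0],[0,0,0],0],[[0,0,0],[0,0,0],0],[[0,0,0],[0,0,0],0]]' --squeeze 35

```text
time_s: 5.3
ee_pos: [550.8, -320.8, 21.6]
ee_rot: [179.7, -0.0, 4.7]
force: [0.2, -0.7, 0.6]
gripper_width: 7.6
```

```bash
python3 - <<'E'
from h import *
say()
# hopper (507,39.5) yaw 10; handle at hopper (0,-322)
c,s=np.cos(np.radians(10)),np.sin(np.radians(10))
tg=[507+s*322,39.5-c*322,21.6]; print(tg)
plan(tg,[180,0,10],7)
E
```

```text
time_s 5.3
ee_pos [ 550.78 -320.79   21.57]
ee_rot [179.7   -0.01   4.65]
force [ 0.21 -0.72  0.63]
gripper_width 7.638781379263024
[np.float64(562.9147132087516), np.float64(-277.60809646993096), 21.6]
turn [ 0.   0.  -0.8] shift [ 2.2 -6.  -0. ]
turn [ 0.   0.  -0.8] shift [ 2.3 -6.  -0. ]
turn [ 0.1  0.  -0.7] shift [ 2.4 -5.9 -0. ]
turn [ 0.   0.  -0.8] shift [ 2.5 -5.9 -0. ]
turn [ 0.1  0.  -0.7] shift [ 2.5 -5.9 -0. ]
turn [ 0.   0.  -0.8] shift [ 2.6 -5.8 -0. ]
turn [ 0.1  0.  -0.7] shift [ 2.7 -5.8 -0. ]
```

Emit:
servo_tool --plan '[[[0,0,-0.8],[2.2,-6,0],0],[[0,0,-0.8],[2.3,-6,0],0],[[0,0,-0.8],[2.4,-6,0],0],[[0,0,-0.8],[2.5,-6,0],0],[[0,0,-0.7],[2.5,-6,0],0],[[0,0,-0.7],[2.6,-6,0],0],[[0,0,-0.7],[2.7,-6,0],0],[[0,0,0],[0,0,0],0],[[0,0,0],[0,0,0],0],[[0,0,0],[0,0,0],0]]'

```text
time_s: 6.55
ee_pos: [564.2, -274.6, 21.7]
ee_rot: [179.6, -0.1, 10.4]
force: [0.1, -1.6, -0.2]
gripper_width: 7.8
```

```bash
python3 - <<'E'
from h import *
from workcell import env
say()
for n in("wrist","top","scene"):
    f=env.grab_frame(n); np.savez(f"pics/{n}3.npz",**{k:np.array(v) for k,v in f.items()})
    cv2.imwrite(f"pics/{n}3.png",np.clip(f["pixels"][:,:,::-1]*1.5,0,255).astype(np.uint8))
crop(load("top3"),200,170,200,115,4,"ctop3.png",2.2)
E
```

```text
time_s 6.55
ee_pos [ 564.21 -274.61   21.72]
ee_rot [179.59  -0.05  10.37]
force [ 0.12 -1.6  -0.21]
gripper_width 7.814900871517627
```

View pics/wrist3.png

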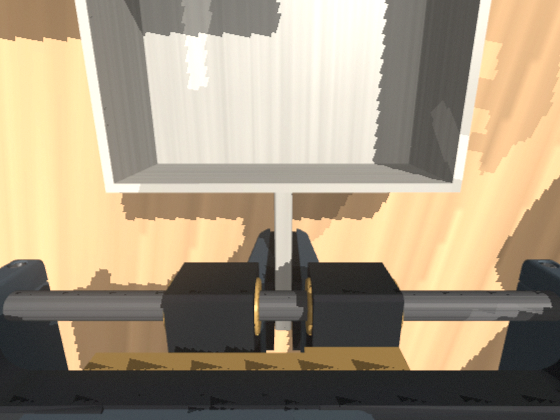

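View pics/ctop3.png

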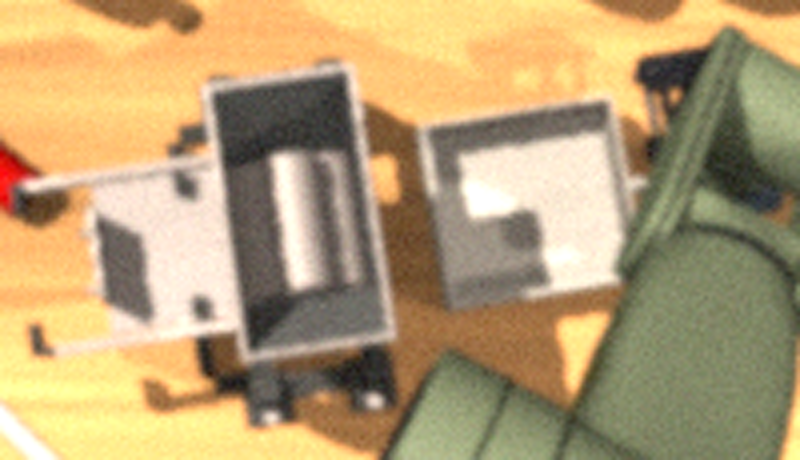

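```bash
python3 - <<'E'
from h import *
s=load("scene3"); crop(s,150,130,210,150,3.8,"cscene3.png",1.6)
E
```

```text
(no output)
```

View pics/cscene3.png

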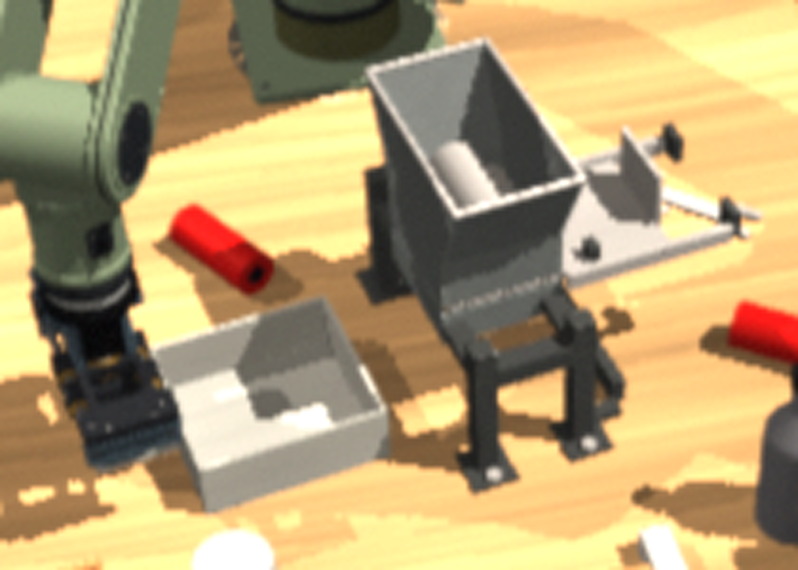

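```bash
python3 - <<'E'
from h import *
np.set_printoptions(precision=1,suppress=True)
t=load("top3"); s=load("scene3")
def T(l,z): return np.array([onz(t,200+(u+.5)/4-.5,170+(v+.5)/4-.5,z) for u,v in l])
def S(l,z): return np.array([onz(s,150+(u+.5)/3.8-.5,130+(v+.5)/3.8-.5,z) for u,v in l])
def hop(p,y=10):
    c,s_=np.cos(np.radians(y)),np.sin(np.radians(y)); d=p[:2]-np.array([507,39.5]); return [c*d[0]+s_*d[1],-s_*d[0]+c*d[1]]
def rep(n,c):
    m=c.mean(0); ey=(c[0]+c[3]-c[1]-c[2])/2; ex=(c[0]+c[1]-c[2]-c[3])/2
    print(n,m,"hop",np.array(hop(m)),"ly",np.linalg.norm(ey),"lx",np.linalg.norm(ex),"yaw_y",np.degrees(np.arctan2(-ey[0],ey[1])),"yaw_x",np.degrees(np.arctan2(ex[1],ex[0])))
rep("hopT",T([(203,85),(350,65),(397,335),(243,360)],262))
rep("hopS",S([(582,180),(457,217),(367,72),(487,40)],262))
rep("trayT",T([(417,127),(608,100),(640,280),(448,308)],55))
rep("trayS",S([(387,407),(204,471),(154,348),(323,300)],55))
print(S([(488,472),(588,442)],6),T([(268,411),(372,400)],6))
E
```

```text
hopT [505.9  39.8 262. ] hop [-1.   0.5] ly 107.015485990927 lx 195.13634927091192 yaw_y 9.75736279359165 yaw_x 10.239032856572573
hopS [505.6  38.3 262. ] hop [-1.6 -0.9] ly 104.30805131088586 lx 195.17030048966964 yaw_y 10.370076355424134 yaw_x 9.444046692878981
trayT [ 538.1 -146.3   55. ] hop [  -1.6 -188.3] ly 156.9847112463008 lx 148.67327259674002 yaw_y 9.416569258946032 yaw_x 10.218380880374916
trayS [ 540.3 -148.5   55. ] hop [   0.1 -190.9] ly 154.28536755432455 lx 146.11693135062794 yaw_y 10.88108765828384 yaw_x 10.871344801643723
[[640.9  15.8   6. ]
 [628.1 104.3   6. ]] [[367.5  60.9   6. ]
 [378.2 -24.3   6. ]]
```

```bash
python3 - <<'E'
from h import *
np.set_printoptions(precision=2,suppress=True)
t=load("top0"); t3=load("top3")
def edge(f,a,b,z,rng=2.5):
    g=cv2.cvtColor(f["pixels"],cv2.COLOR_RGB2GRAY).astype(np.float32)
    a=np.array(a)/4+[200,170]-.375; b=np.array(b)/4+[200,170]-.375
    d=(b-a)/np.linalg.norm(b-a); n=np.array([-d[1],d[0]]); P=[]
    o=np.arange(-rng,rng+.01,.25)
    for k in np.linspace(.12,.88,40):
        q=a+(b-a)*k; pts=q+o[:,None]*n
        v=cv2.remap(g,pts[:,0].astype(np.float32)[None],pts[:,1].astype(np.float32)[None],cv2.INTER_LINEAR)[0]
        P.append(q+n*o[np.argmax(v)])
    P=np.array(P,np.float32)
    vx,vy,x,y=cv2.fitLine(P,cv2.DIST_HUBER,0,.01,.01).ravel()
    r=np.array([vx,vy]); m=np.array([x,y]); A,B=onz(f,*(m-r*10),z),onz(f,*(m+r*10),z)
    e=B-A; ang=np.degrees(np.arctan2(e[1],e[0])); return ang,(A+B)/2
for n,f,c,z in [("hop",t,[(207,88),(347,69),(393,332),(247,357)],262),("tray",t3,[(420,129),(606,102),(636,278),(450,304)],55)]:
    for i in range(4): print(n,i,edge(f,c[i],c[(i+1)%4],z))
E
```

```text
hop 0 (np.float64(-76.48183446635865), array([605.64,  55.74, 262.  ]))
hop 1 (np.float64(-170.1879998619687), array([508.65, -12.99, 262.  ]))
hop 2 (np.float64(-79.87411776993653), array([410.98,  22.33, 262.  ]))
hop 3 (np.float64(-171.21713343008142), array([495.39,  93.78, 262.  ]))
tray 0 (np.float64(-80.33887263445006), array([ 617.25, -130.42,   55.  ]))
tray 1 (np.float64(-170.319814012461), array([ 539.52, -214.94,   55.  ]))
tray 2 (np.float64(-76.91738969184792), array([ 471.7 , -167.15,   55.  ]))
tray 3 (np.float64(-165.88099587650743), array([527.72, -76.01,  55.  ]))
```

Emit:
servo_tool --plan '[[[0,0,0.4],[0,-17,0],0],[[0,0,0],[0,-17,0],0],[[0,0,0],[0,-17,0],0],[[0,0,0],[0,-17,0],0],[[0,0,0],[0,-17,0],0],[[0,0,0],[0,-17,0],0],[[0,0,0],[0,-17,0],0],[[0,0,0],[0,-10,0],0],[[0,0,0],[0,0,0],0],[[0,0,0],[0,0,0],0]]'

```text
time_s: 7.95
ee_pos: [540.6, -140.5, 21.6]
ee_rot: [179.4, -0.1, 10.0]
force: [-0.2, -3.9, 2.4]
gripper_width: 7.8
```

```bash
python3 - <<'E'
from h import *
from workcell import env
say()
p=env.state()["ee_pos"]
c,s=np.cos(np.radians(10)),np.sin(np.radians(10)); d=p[:2]-np.array([506.5,39.5]); print("hop",c*d[0]+s*d[1],-s*d[0]+c*d[1]+127)
for n in("top","scene"):
    f=env.grab_frame(n); np.savez(f"pics/{n}4.npz",**{k:np.array(v) for k,v in f.items()})
crop(load("top4"),200,170,200,115,4,"ctop4.png",2.2)
crop(load("scene4"),150,130,210,150,3.8,"cscene4.png",1.6)
E
```

```text
time_s 7.95
ee_pos [ 540.6  -140.46   21.55]
ee_rot [179.44  -0.11  10.05]
force [-0.2  -3.94  2.45]
gripper_width 7.792018457594281
hop 2.334266281908029 -56.15141494964419
```

View pics/cscene4.png

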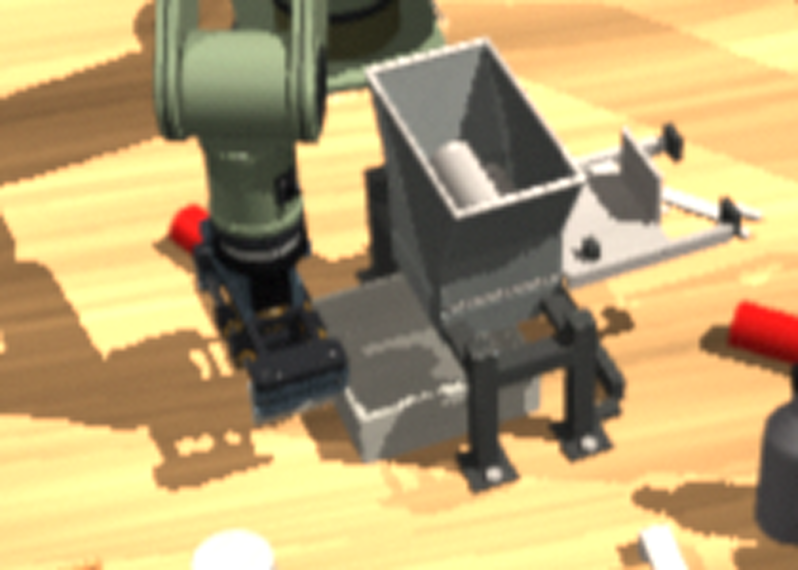

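Emit:
servo_tool --plan '[[[0,0,0],[-0.2,-6,0],0],[[0,0,0],[-0.2,-6,0],0],[[0,0,0],[-0.2,-6,0],0],[[0,0,0],[-0.2,-6,0],0],[[0,0,0],[-0.2,-6,0],0],[[0,0,0],[-0.2,-6,0],0],[[0,0,0],[0,-6,0],0],[[0,0,0],[0,-4,0],0],[[0,0,0],[0,0,0],0],[[0,0,0],[0,0,0],0]]'

```text
time_s: 9.3
ee_pos: [532.0, -95.0, 21.6]
ee_rot: [179.2, -0.2, 10.1]
force: [1.4, -5.6, 2.6]
gripper_width: 7.9
```

```bash
cat >> h.py <<'E'
def hop():
    from workcell import env
    p=env.state()["ee_pos"]
    c,s=np.cos(np.radians(9.9)),np.sin(np.radians(9.9)); d=p[:2]-np.array([506.5,39.5]); print("hop",c*d[0]+s*d[1],-s*d[0]+c*d[1])
E
python3 - <<'E'
from h import *
say();hop()
E
```

```text
time_s 9.3
ee_pos [531.99 -95.02  21.65]
ee_rot [179.21  -0.23  10.14]
force [ 1.36 -5.65  2.56]
gripper_width 7.9477873962334815
hop 1.9866876462472014 -136.9042039187111
```

Emit:
servo_tool --plan '[[[0,0,0],[0,-2,0],0],[[0,0,0],[0,-2,0],0],[[0,0,0],[0,-2,0],0],[[0,0,0],[0,-2,0],0],[[0,0,0],[0,-2,0],0],[[0,0,0],[0,-2,0],0],[[0,0,0],[0,-2,0],0],[[0,0,0],[0,-1,0],0],[[0,0,0],[0,0,0],0],[[0,0,0],[0,0,0],0]]'

```text
time_s: 10.55
ee_pos: [529.8, -82.9, 21.6]
ee_rot: [179.0, -0.2, 10.2]
force: [1.2, -3.6, 2.2]
gripper_width: 8.1
```

```bash
python3 - <<'E'
from h import *
say();hop()
E
```

```text
time_s 10.55
ee_pos [529.83 -82.93  21.59]
ee_rot [179.01  -0.24  10.19]
force [ 1.22 -3.56  2.21]
gripper_width 8.097001224962428
hop 1.9345188525915518 -124.61722199856831
```

Emit:
servo_tool --plan '[[[0,0,0],[0,-1.5,0],0],[[0,0,0],[0,-1.5,0],0],[[0,0,0],[0,-1.5,0],0],[[0,0,0],[0,-1.5,0],0],[[0,0,0],[0,-1.5,0],0],[[0,0,0],[0,-1.5,0],0],[[0,0,0],[0,-1.5,0],0],[[0,0,0],[0,-1.5,0],0],[[0,0,0],[0,-1.5,0],0],[[0,0,0],[0,-1.5,0],0]]'

```text
time_s: 11.8
ee_pos: [529.8, -83.0, 22.4]
ee_rot: [177.7, -0.3, 10.3]
force: [1.7, -10.3, 2.0]
gripper_width: 7.5
```

```bash
python3 - <<'E'
from h import *
say();hop()
E
```

```text
time_s 11.8
ee_pos [529.76 -82.99  22.42]
ee_rot [177.65  -0.33  10.29]
force [  1.68 -10.26   1.98]
gripper_width 7.464408896055724
hop 1.8586052271391758 -124.66212342376224
```

```bash
python3 - <<'E'
from h import *
from workcell import env
for n in("top","scene","wrist"):
    f=env.grab_frame(n); np.savez(f"pics/{n}5.npz",**{k:np.array(v) for k,v in f.items()})
crop(load("top5"),200,170,200,115,4,"ctop5.png",2.2)
crop(load("scene5"),150,130,210,150,3.8,"cscene5.png",1.6)
crop(load("wrist5"),0,0,560,420,1,"wrist5.png",2)
say()
E
```

```text
time_s 11.95
ee_pos [529.79 -82.97  22.42]
ee_rot [177.65  -0.34  10.29]
force [ 1.63 -9.85  2.6 ]
gripper_width 7.677638732195225
```

View pics/cscene5.png

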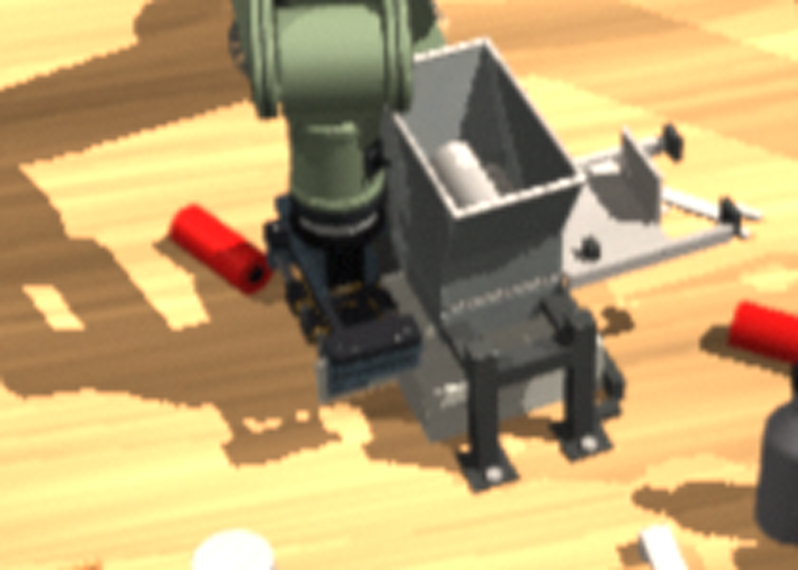

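View pics/wrist5.png

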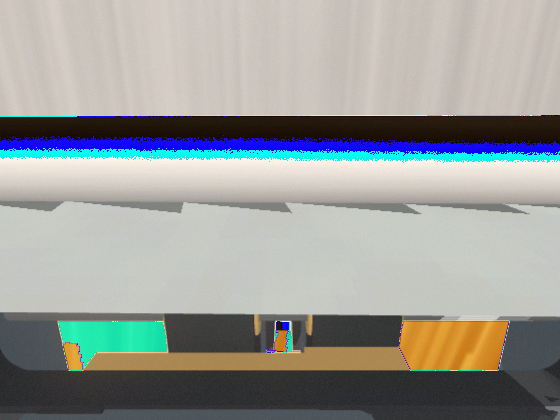

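Emit:
servo_tool --plan '[[[0,0,0],[0,0,0],30],[[0,0,0],[0,0,0],30],[[0,0,0],[0,0,0],30],[[0,0,0],[0,0,0],30],[[0,0,0],[0,0,0],30],[[1.2,0,0],[0,0,0],30],[[1.2,0,0],[0,3,0],30],[[0,0,0],[0,6,0],30],[[0,0,0],[0,6,0],30],[[0,0,0],[0,6,0],30]]'

```text
time_s: 13.2
ee_pos: [532.0, -102.3, 21.0]
ee_rot: [-179.5, -0.2, 10.2]
force: [-0.3, -0.6, 0.3]
gripper_width: 29.8
```

Emit:
servo_tool --plan '[[[0,0,0],[0,8,-10],30],[[0,0,0],[0,8,-18],30],[[0,0,0],[0,8,-20],30],[[0,0,0],[0,10,-20],30],[[0,0,0],[0,12,-20],30],[[0,0,0],[0,12,-20],30],[[0,0,0],[0,12,-10],30],[[0,0,0],[0,5,-5],30],[[0,0,0],[0,0,0],30],[[0,0,0],[0,0,0],30]]'

```text
time_s: 14.45
ee_pos: [545.2, -182.3, 150.4]
ee_rot: [-179.6, -0.2, 10.1]
force: [-1.4, -0.3, 0.3]
gripper_width: 30.1
```

```bash
python3 - <<'E'
from h import *
from workcell import env
for n in("top","scene","wrist"):
    f=env.grab_frame(n); np.savez(f"pics/{n}6.npz",**{k:np.array(v) for k,v in f.items()})
crop(load("top6"),200,170,200,115,4,"ctop6.png",2.2)
crop(load("scene6"),200,150,160,120,5,"cscene6.png",1.6)
crop(load("wrist6"),0,0,560,420,1,"wrist6.png",1.5)
say();hop()
E
```

```text
time_s 14.6
ee_pos [ 545.31 -182.21  150.55]
ee_rot [-179.6    -0.25   10.15]
force [ 0.45 -0.41 -0.02]
gripper_width 30.078438321487546
hop 0.11376502567608071 -225.07615575602517
```

View pics/cscene6.png

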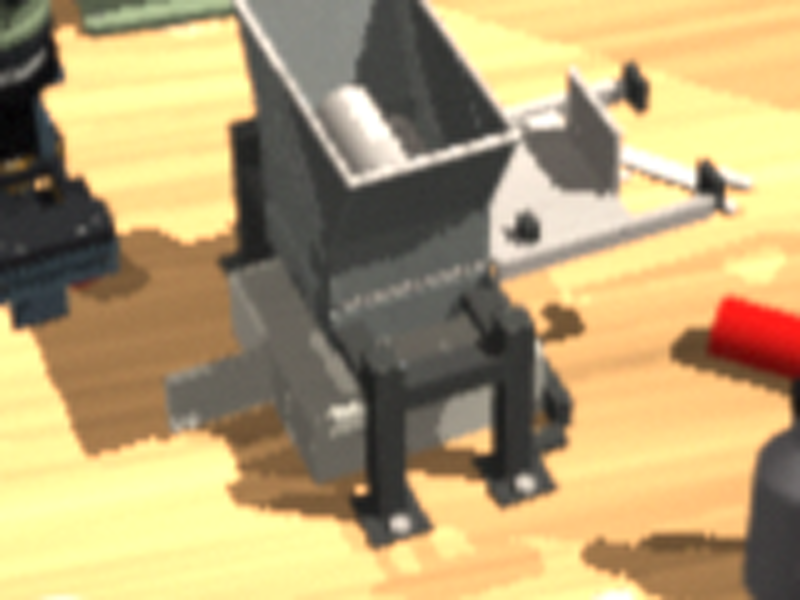

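View pics/wrist6.png

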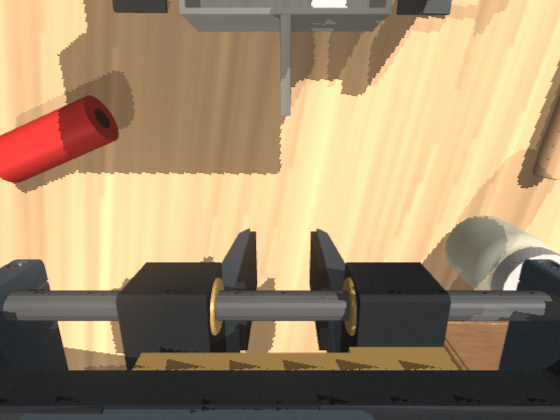

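```bash
python3 - <<'E'
from h import *
np.set_printoptions(precision=1,suppress=True)
w=load("wrist6")
H=lambda p:np.array([[np.cos(np.radians(9.9)),np.sin(np.radians(9.9))],[-np.sin(np.radians(9.9)),np.cos(np.radians(9.9))]])@(p[:2]-[506.5,39.5])
for n,u,v,z in [("end",285.5,115,54),("cl",181,13,55),("cr",390.5,12,55),("jar",490,240,0)]: print(n,onz(w,u,v,z)[:2],H(onz(w,u,v,z)))
a,b=onz(w,181,13,55),onz(w,390.5,11,55); d=b-a; print(np.degrees(np.arctan2(d[1],d[0])),np.linalg.norm(d))
for z in (6,20): print("legs",z,H(onz(w,113,12,z)),H(onz(w,167,12,z)),H(onz(w,397,12,z)),H(onz(w,450,12,z)))
E
```

```text
end [ 534.5 -106.4] [   2.5 -148.6]
cl [447.3 -49.9] [-73.6 -77.9]
cr [596.5 -22.2] [ 78.  -76.3]
jar [ 770.4 -193.5] [ 219.9 -274.9]
10.757976439196064 151.61353807237464
legs 6 [-145.  -65.] [-98.9 -64.8] [ 98.  -63.5] [143.5 -63.2]
legs 20 [-138.6  -68.6] [-94.6 -68.3] [ 93.6 -67.1] [137.1 -66.8]
```

Emit:
servo_tool --plan '[[[0,0,0],[0,0,-15],0],[[0,0,0],[0,0,-20],0],[[0,0,0],[0,0,-22],0],[[0,0,0],[0,0,-22],0],[[0,0,0],[0,0,-22],0],[[0,0,0],[0,0,-22],0],[[0,0,0],[0,0,-20],0],[[0,0,0],[0,0,-12],0],[[0,0,0],[0,0,0],0],[[0,0,0],[0,0,0],0]]' --squeeze 20

```text
time_s: 15.85
ee_pos: [544.8, -181.8, 316.7]
ee_rot: [-179.7, -0.5, 10.3]
force: [-0.1, 0.0, 0.3]
gripper_width: 0.1
```

```bash
python3 - <<'E'
from h import *
say();hop()
from workcell import env
f=env.grab_frame("scene"); np.savez("pics/scene7.npz",**{k:np.array(v) for k,v in f.items()})
crop(load("scene7"),0,0,560,420,1,"scene7.png",1.4)
z=env.state()["ee_pos"][2]
plan([488.4,142.9,z],[180,0,10],9)
E
```

```text
time_s 15.85
ee_pos [ 544.76 -181.75  316.74]
ee_rot [-179.7    -0.45   10.29]
force [-0.14  0.01  0.26]
gripper_width 0.13416551522830528
hop -0.34916774322417155 -224.53821836812523
turn [-0.  -0.1  0. ] shift [  0.3 -36.6   0.2]
turn [-0. -0.  0.] shift [  0.3 -36.6   0.2]
turn [-0.  -0.1  0. ] shift [  0.3 -36.6   0.2]
turn [-0.1 -0.   0. ] shift [  0.3 -36.6   0.2]
turn [-0.  -0.1  0.1] shift [  0.3 -36.6   0.1]
turn [-0.1 -0.   0. ] shift [  0.2 -36.6   0.1]
turn [-0.  -0.1  0.1] shift [  0.2 -36.6   0.1]
turn [-0.1 -0.   0. ] shift [  0.2 -36.6   0.1]
turn [-0.  -0.1  0.1] shift [  0.2 -36.6   0. ]
```

View pics/scene7.png

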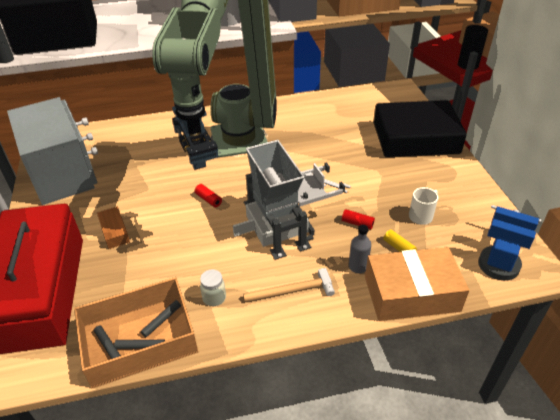

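The tray sits under the hopper and nothing else has moved. Now I'll cross over the hopper at z≈317.

Emit:
servo_tool --plan '[[[0,0,0],[0.3,-25,0],0],[[0,0,0],[0.3,-36,0],0],[[0,0,0],[0.3,-38,0],0],[[0,0,0],[0.3,-38,0],0],[[0,0,0],[0.3,-38,0],0],[[0,0,0],[0.3,-38,0],0],[[0,0,0],[0.3,-38,0],0],[[0,0,0],[0.3,-36,0],0],[[0,0,0],[0.2,-18,0],0],[[0,0,0],[0,0,0],0]]'

```text
time_s: 17.15
ee_pos: [488.2, 127.5, 309.4]
ee_rot: [-179.5, 0.5, 10.2]
force: [0.2, -0.2, 1.0]
gripper_width: 0.6
```

```bash
python3 - <<'E'
from h import *
from workcell import env
say();hop()
f=env.grab_frame("wrist"); np.savez("pics/wrist8.npz",**{k:np.array(v) for k,v in f.items()})
crop(load("wrist8"),0,0,560,420,1,"wrist8.png",1.4)
say();hop()
E
```

```text
time_s 17.15
ee_pos [488.19 127.52 309.41]
ee_rot [-179.48    0.54   10.2 ]
force [ 0.21 -0.22  1.02]
gripper_width 0.565125649913935
hop -2.9006757909962815 89.85352632164445
time_s 17.2
ee_pos [488.28 126.86 309.35]
ee_rot [-179.5     0.55   10.14]
force [-0.18 -0.62  0.32]
gripper_width 0.4535050718934565
hop -2.9284125132516365 89.19223440737223
```

View pics/wrist8.png

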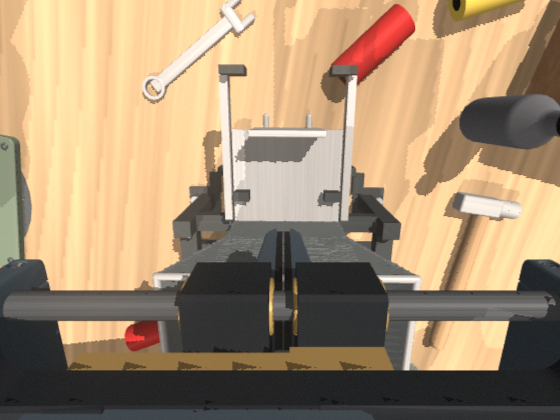

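The tab's top edge runs from (249,131) to (326,131). The fingers are at column 284, just inside it, with clear gate plate between them and the tab.

```bash
python3 - <<'E'
from h import *
np.set_printoptions(precision=1,suppress=True)
w=load("wrist8")
H=lambda p:np.array([[np.cos(np.radians(9.9)),np.sin(np.radians(9.9))],[-np.sin(np.radians(9.9)),np.cos(np.radians(9.9))]])@(p[:2]-[506.5,39.5])
for n,u,v,z in [("tabL",249,133,183),("tabR",326,133,183),("lugL",232,68,140),("lugR",344,68,140),("blkL",241,196,135),("blkR",332,196,135),("hopL",160,280,262),("hopR",418,278,262),("bottle",500,120,100)]: print(n,onz(w,u,v,z)[:2],H(onz(w,u,v,z)))
plan([488,143.5,150],[180,0,10],8)
E
```

```text
tabL [446.9 182.1] [-34.2 150.7]
tabR [514.2 194.3] [ 34.2 151.2]
lugL [417.3 236.5] [-54.  209.4]
lugR [523.6 255.6] [ 54.  209.9]
blkL [443.7 110.4] [-49.7  80.7]
blkR [540.9 128.3] [49.2 81.6]
hopL [405.4  70.3] [-94.3  47.7]
hopR [593.3 107.1] [97.1 51.6]
bottle [712.4 239.7] [237.3 161.8]
turn [-0.1  0.1  0. ] shift [ 0.5 -1.9 19.9]
turn [-0.1  0.1  0. ] shift [ 0.5 -1.9 19.9]
turn [-0.1  0.1  0. ] shift [ 0.5 -1.9 19.9]
turn [-0.   0.1  0. ] shift [ 0.4 -2.  19.9]
turn [-0.1  0.   0. ] shift [ 0.4 -2.  19.9]
turn [-0.   0.1  0. ] shift [ 0.4 -2.  19.9]
turn [-0.1  0.   0.1] shift [ 0.4 -2.  19.9]
turn [-0.   0.1  0. ] shift [ 0.3 -2.1 19.9]
```

Emit:
servo_tool --plan '[[[0,0,0],[0.5,-5,6],0],[[0,0,0],[0.5,-5,14],0],[[-0.1,0,0],[0.5,-4,16],0],[[-0.1,-0.1,0],[0.5,-2,16],0],[[-0.1,-0.1,0],[0.5,-1,16],0],[[0,0,0],[0.5,-1,16],0],[[0,0,0],[0.5,-1,16],0],[[0,0,0],[0.5,-1,10],0],[[0,0,0],[0,0,0],0],[[0,0,0],[0,0,0],0]]'

```text
time_s: 18.45
ee_pos: [485.4, 143.9, 188.5]
ee_rot: [-179.9, 1.2, 9.7]
force: [0.4, 0.8, 0.3]
gripper_width: 0.6
```

```bash
python3 - <<'E'
from h import *
from workcell import env
say();hop()
plan([488,143.5,150],[180,0,10],5)
E
```

```text
time_s 18.45
ee_pos [485.43 143.88 188.48]
ee_rot [-179.91    1.23    9.71]
force [0.44 0.84 0.31]
gripper_width 0.5529789053798788
hop -2.8138658023789915 106.45120736015332
turn [-0.   0.2 -0.1] shift [0.7 0.2 7.7]
turn [-0.   0.3 -0. ] shift [0.6 0.2 7.7]
turn [-0.   0.2 -0.1] shift [0.6 0.2 7.7]
turn [-0.   0.3 -0. ] shift [0.6 0.2 7.7]
turn [-0.1  0.2 -0.1] shift [0.5 0.2 7.7]
```

Emit:
servo_tool --plan '[[[0,0.3,0],[0.7,0,5],0],[[0,0.3,0],[0.7,0,7],0],[[0,0.3,0],[0.7,0,7],0],[[0,0.2,0],[0.6,0,7],0],[[0,0.1,0],[0.6,0,7],0],[[0,0,0],[0,0,4],0],[[0,0,0],[0,0,0],0],[[0,0,0],[0,0,0],0],[[0,0,0],[0,0,0],0],[[0,0,0],[0,0,0],0]]'

```text
time_s: 19.7
ee_pos: [489.5, 144.7, 150.2]
ee_rot: [-179.9, -0.2, 9.7]
force: [-0.4, 0.3, 0.6]
gripper_width: 0.7
```

```bash
python3 - <<'E'
from h import *
from workcell import env
say();hop()
for n in ("wrist","scene"):
  f=env.grab_frame(n); np.savez(f"pics/{n}9.npz",**{k:np.array(v) for k,v in f.items()})
crop(load("wrist9"),0,0,560,420,1,"wrist9.png",1.4)
crop(load("scene9"),200,100,200,150,4,"scene9.png",1.5)
E
```

```text
time_s 19.7
ee_pos [489.52 144.67 150.17]
ee_rot [-179.9    -0.23    9.7 ]
force [-0.43  0.26  0.61]
gripper_width 0.7005274343667633
hop 1.3559849124905696 106.5278730952622
```

View pics/wrist9.png

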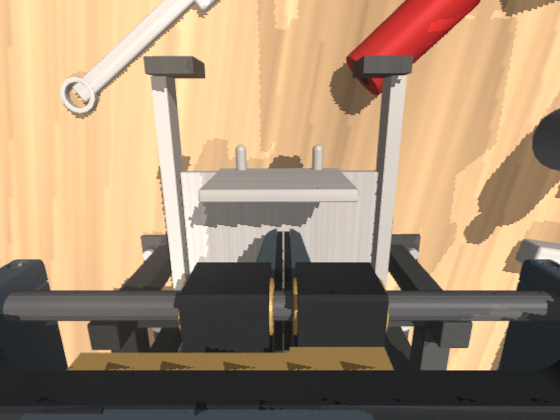

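View pics/scene9.png

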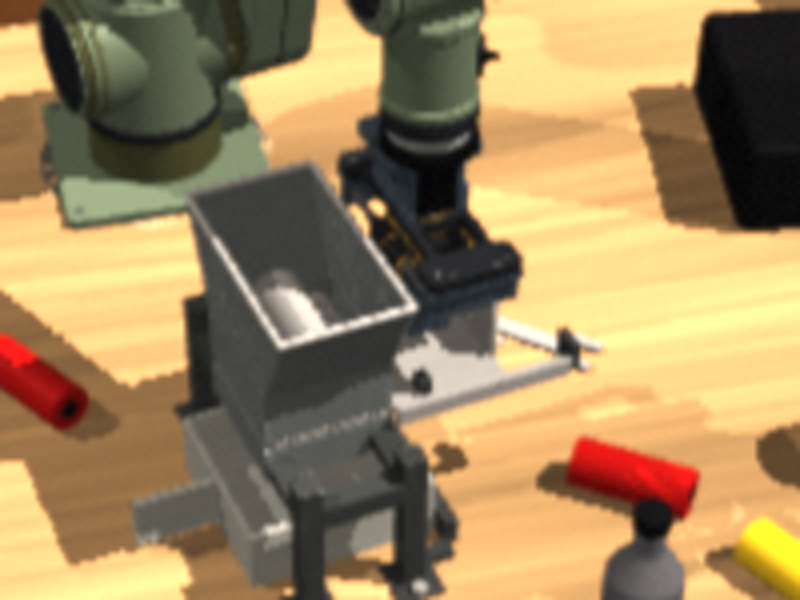

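Emit:
servo_tool --plan '[[[0,0,0],[0,-6,0],0],[[0,0,0],[0,-6,0],0],[[0,0,0],[0,-6,0],0],[[0,0,0],[0,-6,0],0],[[0,0,0],[0,-8,0],0],[[0,0,0],[0,-8,0],0],[[0,0,0],[0,-8,0],0],[[0,0,0],[0,-8,0],0],[[0,0,0],[0,-8,0],0],[[0,0,0],[0,-8,0],0]]'

```text
time_s: 21.05
ee_pos: [477.7, 213.4, 150.5]
ee_rot: [179.3, -0.2, 9.9]
force: [0.8, -4.6, 1.5]
gripper_width: 0.2
```

```bash
python3 - <<'E'
from h import *
say();hop()
E
```

```text
time_s 21.05
ee_pos [477.73 213.37 150.49]
ee_rot [179.26  -0.25   9.92]
force [ 0.76 -4.61  1.49]
gripper_width 0.20057762419051223
hop 1.5479160726283716 176.23307799220382
```

Emit:
servo_tool --plan '[[[0,0,0],[0,-7,0],0],[[0,0,0],[0,-7,0],0],[[0,0,0],[0,-7,0],0],[[0,0,0],[0,-7,0],0],[[0,0,0],[0,-7,0],0],[[0,0,0],[0,-7,0],0],[[0,0,0],[0,-6,0],0],[[0,0,0],[0,-4,0],0],[[0,0,0],[0,0,0],0],[[0,0,0],[0,0,0],0]]'

```text
time_s: 22.3
ee_pos: [468.1, 269.0, 150.5]
ee_rot: [179.3, -0.3, 10.0]
force: [1.1, -4.3, 2.8]
gripper_width: 0.5
```

```bash
python3 - <<'E'
from h import *
from workcell import env
say();hop()
for n in ("top","scene"):
  f=env.grab_frame(n); np.savez(f"pics/{n}10.npz",**{k:np.array(v) for k,v in f.items()})
crop(load("top10"),180,170,200,115,4,"ctop10.png",2.2)
crop(load("scene10"),200,120,200,150,4,"cscene10.png",1.5)
E
```

```text
time_s 22.3
ee_pos [468.12 268.95 150.47]
ee_rot [179.28  -0.3    9.97]
force [ 1.08 -4.34  2.81]
gripper_width 0.4529400640170394
hop 1.6434770141866437 232.63370141622738
```

View pics/cscene10.png

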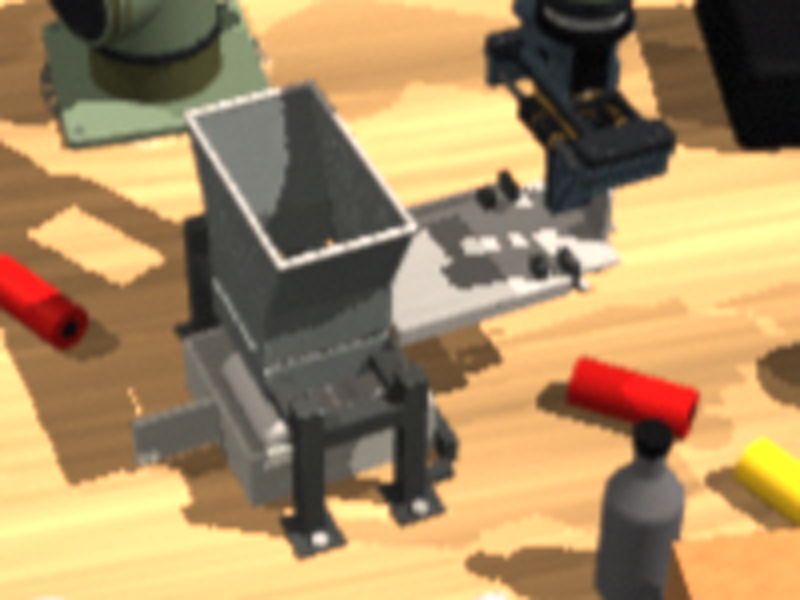

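View pics/ctop10.png

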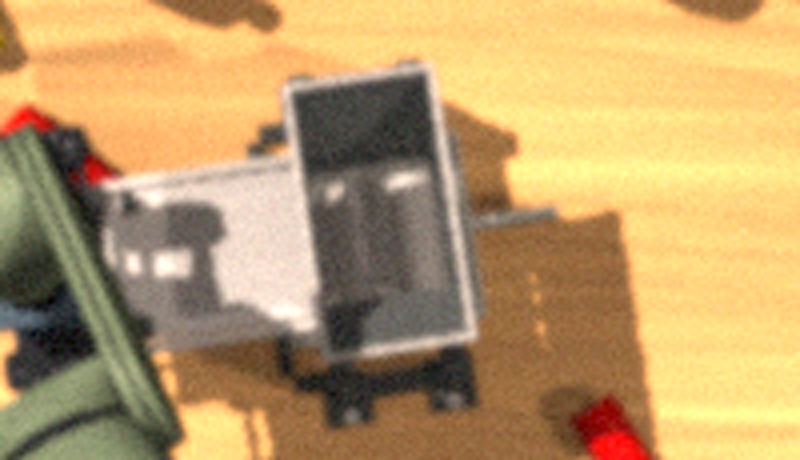

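The rollers have dropped into the tray, and the gate blocks are about 15 mm short of the lugs. I'll creep to the end stop.

Emit:
servo_tool --plan '[[[0,0,0],[0,-3,0],0],[[0,0,0],[0,-3,0],0],[[0,0,0],[0,-3,0],0],[[0,0,0],[0,-3,0],0],[[0,0,0],[0,-2,0],0],[[0,0,0],[0,-2,0],0],[[0,0,0],[0,-2,0],0],[[0,0,0],[0,-2,0],0],[[0,0,0],[0,-2,0],0],[[0,0,0],[0,-2,0],0]]'

```text
time_s: 23.65
ee_pos: [465.9, 282.2, 150.9]
ee_rot: [177.9, -0.3, 10.2]
force: [1.9, -10.7, 6.6]
gripper_width: 0.6
```

```bash
python3 - <<'E'
from h import *
say();hop()
E
```

```text
time_s 23.65
ee_pos [465.87 282.2  150.86]
ee_rot [177.89  -0.26  10.19]
force [  1.94 -10.71   6.56]
gripper_width 0.6129232385315567
hop 1.7056642791078218 246.06832279355297
```

Emit:
servo_tool --plan '[[[0,0,0],[0,-3,0],0],[[0,0,0],[0,-3,0],0],[[0,0,0],[0,-3,0],0],[[0,0,0],[0,-3,0],0],[[0,0,0],[0,-3,0],0],[[0,0,0],[0,-3,0],0],[[0,0,0],[0,-3,0],0],[[0,0,0],[0,-3,0],0],[[0,0,0],[0,0,0],0],[[0,0,0],[0,0,0],0]]'

```text
time_s: 24.9
ee_pos: [466.2, 280.5, 151.8]
ee_rot: [174.8, -0.1, 10.5]
force: [1.3, -3.0, 2.1]
gripper_width: 0.8
```

```bash
python3 - <<'E'
from h import *
from workcell import env
say();hop()
for n in ("scene",):
  f=env.grab_frame(n); np.savez(f"pics/{n}11.npz",**{k:np.array(v) for k,v in f.items()})
crop(load("scene11"),260,140,130,90,6,"cscene11.png",1.5)
E
```

```text
time_s 24.9
ee_pos [466.18 280.48 151.8 ]
ee_rot [174.83  -0.1   10.54]
force [ 1.34 -2.99  2.08]
gripper_width 0.7696917254373181
hop 1.7133152274407095 244.32764742320396
```

View pics/cscene11.png

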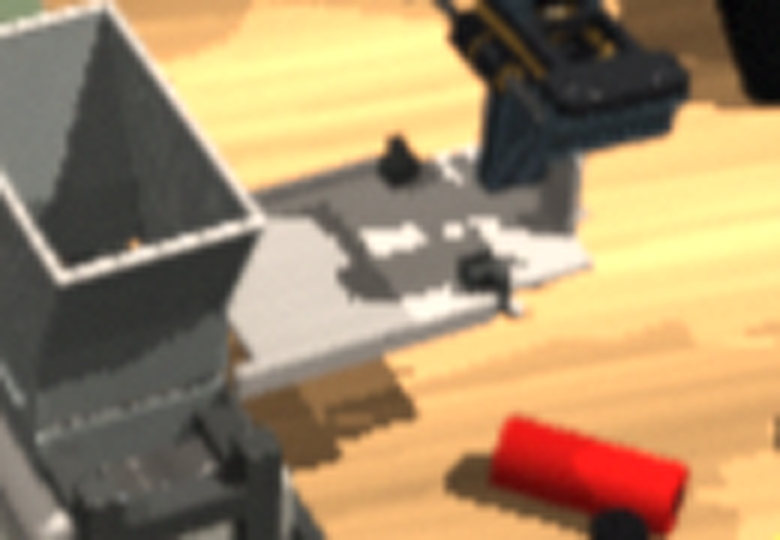

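Both gate blocks are now up against the end lugs, at about (398,160) and (490,272) in the crop. I'll back off, level the tool and lift.

Emit:
servo_tool --plan '[[[0,0,0],[0,4,0],0],[[1,0,0],[0,5,0],0],[[2,0,0],[0,5,0],0],[[2,0,0],[0,4,0],0],[[0,0,0],[0,0,-8],0],[[0,0,0],[0,0,-16],0],[[0,0,0],[0,0,-20],0],[[0,0,0],[0,0,-22],0],[[0,0,0],[0,0,-22],0],[[0,0,0],[0,0,-22],0]]'

```text
time_s: 26.2
ee_pos: [467.2, 265.6, 265.3]
ee_rot: [-179.5, 0.2, 10.5]
force: [0.1, -0.1, -0.6]
gripper_width: 0.3
```

Emit:
servo_tool --plan '[[[0,0,0],[-10,0,-20],0],[[0,0,0],[-15,0,-10],0],[[0,0,0],[-20,0,0],0],[[0,0,0],[-20,0,0],0],[[0,0,0],[-20,0,0],0],[[0,0,0],[-15,0,0],0],[[0,0,0],[0,0,0],0],[[0,0,0],[0,0,0],0],[[0,0,0],[0,0,0],0],[[0,0,0],[0,0,0],0]]'

```text
time_s: 27.45
ee_pos: [361.6, 246.8, 295.7]
ee_rot: [-179.4, 0.2, 10.6]
force: [0.3, 0.8, -0.2]
gripper_width: 0.3
```

```bash
python3 - <<'E'
from h import *
from workcell import env
say();hop()
for n in ("top","scene"):
  f=env.grab_frame(n); np.savez(f"pics/{n}12.npz",**{k:np.array(v) for k,v in f.items()})
crop(load("top12"),180,170,200,115,4,"ctop12.png",2.2)
crop(load("scene12"),0,0,560,420,1,"scene12.png",1.4)
crop(load("scene12"),200,130,180,135,4.4,"cscene12.png",1.8)
E
```

```text
time_s 27.45
ee_pos [361.63 246.75 295.65]
ee_rot [-179.44    0.2    10.6 ]
force [ 0.33  0.83 -0.18]
gripper_width 0.26316354211743426
hop -107.08149576367478 229.0739878195628
```

View pics/ctop12.png

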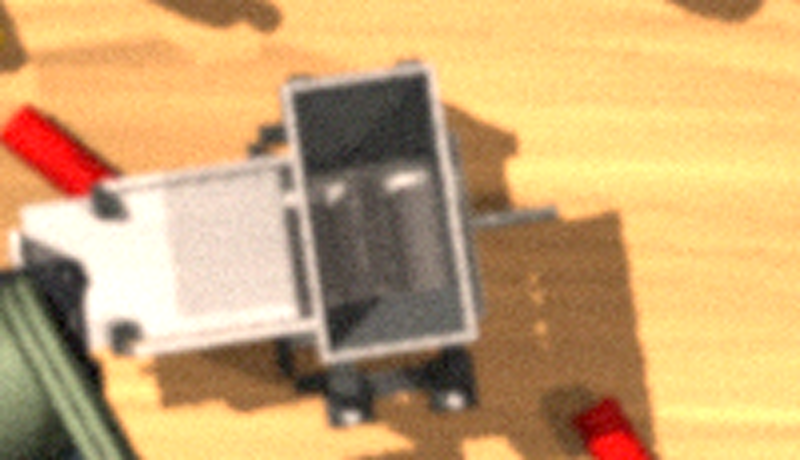

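View pics/scene12.png

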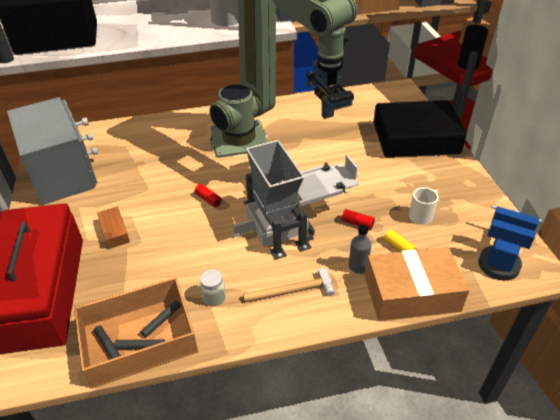

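View pics/cscene12.png

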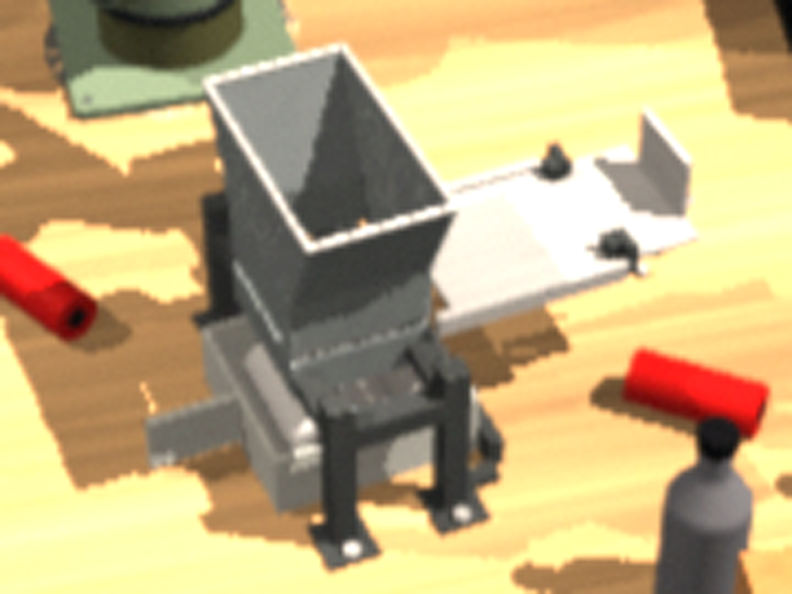

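```bash
python3 - <<'E'
from h import *
np.set_printoptions(precision=1,suppress=True)
t=load("top12")
crop(t,0,60,560,360,1.4,"top12.png",1.8)
crop(t,240,175,70,95,6,"ctop12b.png",3.5)
s=load("scene12")
H=lambda p:np.array([[np.cos(np.radians(9.9)),np.sin(np.radians(9.9))],[-np.sin(np.radians(9.9)),np.cos(np.radians(9.9))]])@(p[:2]-[506.5,39.5])
for u,v in [(645,108),(690,160)]: print(H(onz(s,200+(u+.5)/4.4-.5,130+(v+.5)/4.4-.5,183)))
a=load("scene0")["pixels"].astype(int); d=np.abs(s["pixels"]-a).max(2)
E
```

```text
[-37.  267.6]
[ 30.6 268.3]
```

View pics/top12.png

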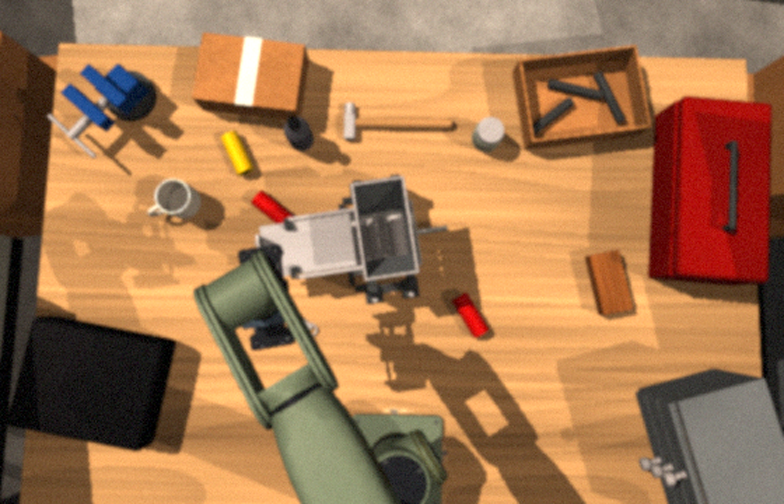

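View pics/ctop12b.png

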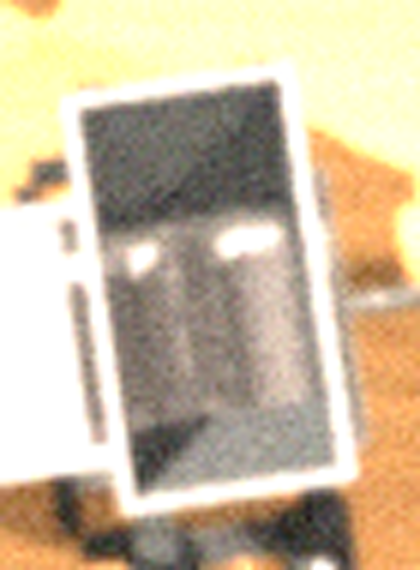

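The tab's top now measures hopper y ≈ 268 mm, which matches a full 120 mm draw. I'll hover above the hopper with the wrist camera to count the rollers in the tray.

```bash
python3 - <<'E'
from h import *
plan([499,78,345],[180,0,10],8)
E
```

```text
turn [-0.1  0.   0.1] shift [13.  23.8 -6.4]
turn [-0.1  0.   0.1] shift [13.  23.8 -6.4]
turn [-0.1  0.   0.1] shift [13.1 23.8 -6.4]
turn [-0.1  0.   0.1] shift [13.1 23.8 -6.3]
turn [-0.   0.1  0.1] shift [13.2 23.8 -6.3]
turn [-0.1  0.   0. ] shift [13.2 23.8 -6.3]
turn [-0.   0.1  0.1] shift [13.2 23.8 -6.2]
turn [-0.1  0.   0. ] shift [13.3 23.7 -6.2]
```

Emit:
servo_tool --plan '[[[0,0,0],[5,8,-15],0],[[-0.1,0,0.1],[11,20,-12],0],[[-0.1,0,0.1],[13,24,-8],0],[[-0.1,0,0.1],[13,24,-6],0],[[0,0,0.1],[13,24,-4],0],[[0,0,0],[13,24,-3],0],[[0,0,0],[13,24,-2],0],[[0,0,0],[8,15,0],0],[[0,0,0],[0,0,0],0],[[0,0,0],[0,0,0],0]]'

```text
time_s: 28.8
ee_pos: [487.0, 94.7, 354.7]
ee_rot: [-179.7, -0.4, 10.1]
force: [-0.2, -0.3, 0.7]
gripper_width: 0.1
```

```bash
python3 - <<'E'
from h import *
from workcell import env
say();hop()
for n in ("wrist",):
  f=env.grab_frame(n); np.savez(f"pics/{n}13.npz",**{k:np.array(v) for k,v in f.items()})
crop(load("wrist13"),0,0,560,420,1.4,"wrist13.png",2.5)
E
```

```text
time_s 28.8
ee_pos [487.04  94.69 354.65]
ee_rot [-179.74   -0.41   10.1 ]
force [-0.19 -0.26  0.7 ]
gripper_width 0.14084966456290582
hop -9.68087552667228 57.71783387922142
```

View pics/wrist13.png

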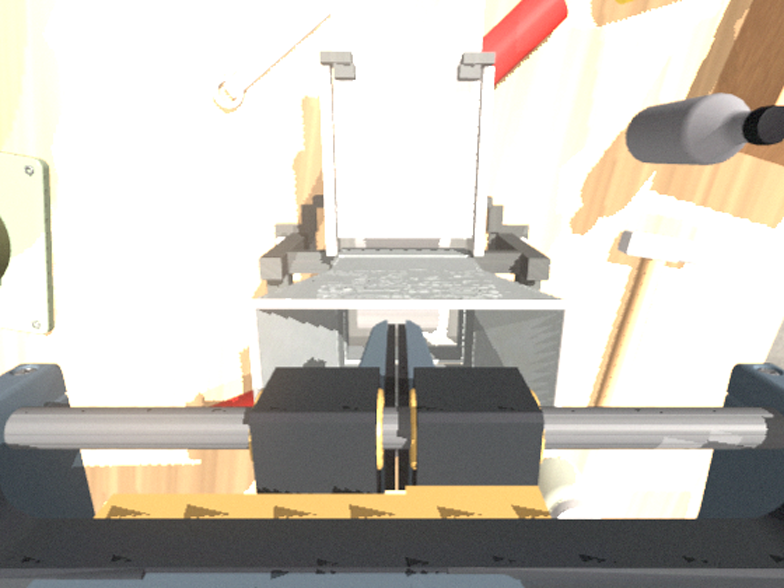

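Emit:
servo_tool --plan '[[[0,0,0],[1,5,0],0],[[0,0,0],[1,12,0],0],[[0,0,0],[1,15,0],0],[[0,0,0],[2,15,0],0],[[0,0,0],[2,15,0],0],[[0,0,0],[1,12,0],0],[[0,0,0],[1,5,0],0],[[0,0,0],[0,0,0],0],[[0,0,0],[0,0,0],0],[[0,0,0],[0,0,0],0]]'

```text
time_s: 30.1
ee_pos: [510.6, 14.1, 354.4]
ee_rot: [-179.7, -0.4, 10.2]
force: [-0.8, 0.1, -0.1]
gripper_width: 0.6
```

```bash
python3 - <<'E'
from h import *
from workcell import env
say();hop()
for n in ("wrist",):
  f=env.grab_frame(n); np.savez(f"pics/{n}14.npz",**{k:np.array(v) for k,v in f.items()})
crop(load("wrist14"),120,60,320,240,2.4,"wrist14.png",1.6)
E
```

```text
time_s 30.1
ee_pos [510.59  14.08 354.36]
ee_rot [-179.73   -0.39   10.21]
force [-0.8   0.06 -0.09]
gripper_width 0.5896527629406905
hop -0.34527317961433557 -25.73926217357016
```

View pics/wrist14.png

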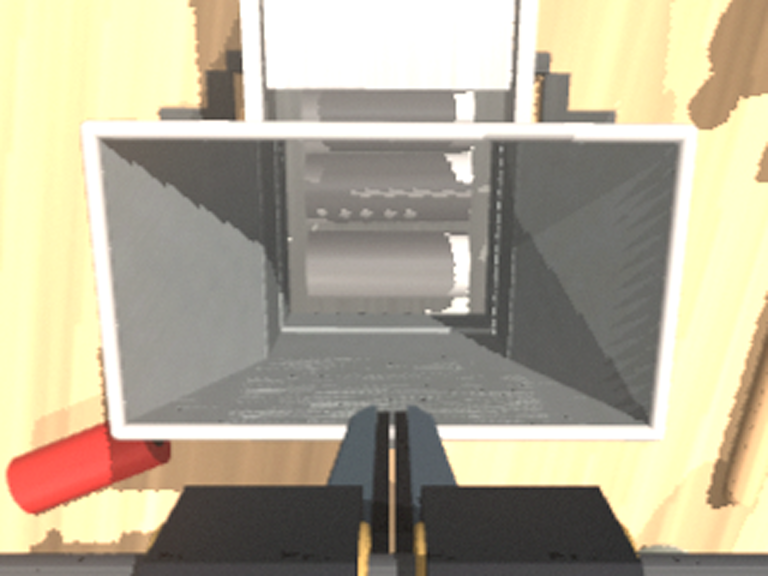

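Looking down the chute, three rollers lie side by side in the tray, at crop rows of about 105, 185 and 265. The gate is fully withdrawn and the robot is clear, so I'll hand in.

```bash
python3 - <<'E'
from workcell import env
print(env.job_done())
E
```

```text
the job is handed in; nothing more can be done
None
```

The tray is home under the chute, the gate is fully open and all three rollers are in the tray. I handed the job in at about 30 s of the 67 s allowed.

**What I did:** I pinched the tray's fin, lined the tray up with the hopper (yaw about 10°) and slid it in until it stopped moving against the back stop, with the gate still shut. I then let go, crossed over the hopper with the fingers closed, went down behind the tab and drew the gate to its lugs.

**Last checks:**
- **Tray:** Measured after release, its -y end is at hopper y ≈ -77 mm (-76.5 is home). It sits about 2 mm off centre in x and square to within about 1°, and its handle looked unmoved after the rollers fell.
- **Gate:** The tab top is at hopper y ≈ 268 mm, which matches the full 120 mm draw, and both blocks are against the lugs.
- **Rollers:** The wrist camera, looking down the chute, shows three lying side by side in the tray.
- **Other things:** I saw no change in the other things on the bench. The wrench was mostly hidden behind the arm in the last top view, but it showed in the wrist view.
- **Forces:** The highest reading at the end of any move was about 13 N, at the gate's end stop; readings between those points were not recorded.

**Disagreements:** The gripper tilted about 5° while pressing the gate against its end stop, and I levelled it before lifting. The camera estimates of the tray's and hopper's positions differed by 2–4 mm.

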